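# Shut, pin and hold the sinker mould

### The arm

A 6-joint arm with a two-finger parallel gripper is mounted at the origin on the work surface. World frame = base frame: x ahead of the robot, y to its left, z up, the work surface at z = 0. Lengths are in mm, angles in rad, forces in N, time in s.
With the tool pointing down it reaches from about 275 to 1000 mm from the base axis. Payload 8.4 kg.
Tool frame: the origin (TCP) lies at the very end of the fingers, on their centre line; the grasp point (between the pads) lies 19 mm behind it; z points along the fingers, x is the direction in which the jaws open and shut, and the axes are right-handed (so a half turn about z gives the same grasp; the last joint's range is limited). The gripper opens to 85 mm and grips with 20 to 120 N. Pads are 22 mm wide; open, the fingers measure 114 mm over their backs; the gripper's body (76 mm by 85 mm) begins 54 mm behind the grasp point. The pads swing forward as they close: fully open they stand 13 mm farther back than shut.
Start: joints at [-1.267, 0.353, 1.633, -0, 1.155, -0.002], TCP at [188.159, -596.007, 231.281] pointing down, gripper open.
Joint ranges: [-2.63, 2.63], [-0.92, 2.1], [0.06, 2.66], [-1.3, 4.44], [0, 2.69], [-3.02, 3.02]. Speed limits (rad/s): [2.22, 2.22, 2.79, 3.14, 3.14, 3.14].

### API

Orientations are given as [roll, pitch, yaw] about the fixed x, y, z axes, in that order (R = Rz(yaw) Ry(pitch) Rx(roll)).
In Python, from rig import r gives the robot as it stands. The module is installed in compiled form; this text tells all that it offers.
- The arm moves only by the tool apply_moves, never from a script. Its argument "targets" is a list that holds one entry, the list of rows, each a list of 7 numbers: the gripper's target within -1 to 1 (fully open at 1, half-way at 0, shut at -1), then the shift along the tool's x, y, z in cm, then the turn, a rotation vector about the tool's x, y, z in degrees. A call has 1 to 8 rows; each row is the pose to reach, as a shift and turn from the pose measured when the call began, along the tool's axes at that moment; what a row does not reach only later rows make up. A row lasts 1/10 s, in which the tool goes at most 50 mm and 8.59 degrees, less where a joint would pass 70% of its speed; a pose out of reach is approached as far as the arm can. A call with a gripper value outside its range is refused whole. The fingers move at their own pace and stop on an object; "newtons" is the grip in N (left out, the last holds). Time passes only in rows, so rows that repeat a pose let the fingers close. It gives the time, the measured TCP pose, the force and the opening at its end, in the units of the state.
- r.sense(): the state, without advancing time (a new reading comes with each control period).
- r.grab_frame(name): name is "side" or "top"; returns a dict with "pixels" (420x560x3 uint8, red, green, blue), "fov_y" (degrees; the focal length in pixels is half the picture's height over the tangent of half this angle, whatever the lens; pixels are square), "cx", "cy" (the principal point, pixels), "R" (3x3) and "t" (3): a world point X has camera coordinates R X + t. Camera axes: x right, y down, z forward; pixel columns grow to the right and rows downward; lengths in mm; the calibration is good to about 2 mm. A picture is of the moment at which its call begins. There is no depth.
- r.sign_off(): hands the job in, once; it reports no verdict.
The state is a dict: "clock": time; "qpos": joint angles; "qvel": joint speeds; "joint_efforts": joint torques, N m; "eef_pos": TCP position; "tcp_rot": TCP orientation; "contact_force": force on the tool from outside, world axes, zero at the start; "wrist_torque": the same for the moment, N m; "opening": opening from 0.0 (shut) to 1.0 (fully open).
Only numpy, scipy, OpenCV 4.12 (cv2) and the standard library are available. Lean on these libraries where they do the work, as an engineer would, in place of code of your own. Each camera call takes 0.05 s, during which the arm holds its last target. There are 200 camera calls.

### The job

Get the hinged sinker mould ready for pouring: swing the open half fully shut, then lift the steel locking pin up and off its hook on the rack and push it all the way down through the three eyes at the mould's handle end. Then let go of the pin and squeeze the two wooden handles firmly together between the fingers; the job finishes still holding that squeeze, with the mould fully shut. Leave the shackle on its hook, and the lead ingot, the sinker and the ladle where they are.

Things in the scene. Friction and masses are not known exactly. Their poses are not given: they have to be found in the camera images.
- mould: Fixed half of a hinged aluminium sinker mould standing on edge on a hardwood base (x -22 to 146, y -70 to 80, 30 mm high) screwed down. Origin on the bench under the vertical hinge axis; z up, x runs from the hinge along the mould to the handles, parting plane y = 0, the moving half swings out to +y. Halves: 130 mm long, 22 mm thick, tops at z = 94 mm; a bracket stands behind the fixed one (-y).
- leaf (a joint): Moving half of the mould, about its vertical hinge: 0 = fully shut (a stop), positive = open (counter-clockwise from above), rad; starts between about 0.4 and 0.75. The hinge is a little stiff (about 0.15 N m, so 1 N at the handle) and it stays where it is left.
- leaf_handle: Wooden handle of the moving half: level round bar, 22 mm in diameter. Origin in its middle on its centre line, 207.5 mm from the hinge along the half, 13.5 mm out from the parting plane, 48 mm above the bench; x points along it away from the hinge. Wood from x = -49.5 to 57.5 mm, then an 8 mm brass ferrule towards the mould.
- fixed_handle: The same handle on the fixed half, not moving, at mould x = 207.5, y = -13.5, z = 48 mm; x along it away from the hinge. Shut, the two handles lie side by side, level, with a 5 mm gap, 49 mm over both. Beneath them is bare bench.
- eye_top (a point): Centre of the hole mouth of the top one of three steel eyes at the mould's handle end: mould x = 143, y = 0, z = 94 mm. Eyes are 26 x 24 mm plates, 10 mm thick, stacked 2 mm apart down to z = 60 mm: top and bottom on the fixed half, middle on the moving half. Vertical holes 12.5 mm in diameter, mouths chamfered 2 mm, in line only when the mould is fully shut.
- leaf_eye (a point): Centre of the moving half's eye hole, 143 mm from the hinge axis, mid-thickness, 77 mm above the bench; straight below eye_top when shut.
- pin: Steel locking pin, about 70 g, hanging upright on a hook. Origin at its collar's underside, z up. Round shank 10 mm in diameter down to z = -56 mm, last 8 mm tapered; collar 22 mm wide, z 0 to 5 mm, comes to rest on the top eye. Above it a stirrup handle in the y-z plane: 34 mm wide (y), 8 mm thick, flat upright sides z 9 to 36 mm (grip these, closing along y), bowed top at z = 45 mm.
- pin_tip (a point): Lower tip of the pin, 56 mm below its origin. (The opening inside the stirrup is 22 mm wide, from 11 to 38 mm above the pin's origin; the hook's wire passes through it along the pin's x.)
- rack: Wooden rack screwed to the bench: a crossbar 18 mm thick, 230 mm long, 34 mm high, its top 184 mm above the bench, between two end posts on a foot 12 mm high. Origin on the bench under the crossbar; z up; two 6 mm steel wire hooks stick out of its -x face (towards the robot).
- hook_left (a point): Seat of the hook at rack y = +55 mm, rack x = -64 mm, wire centre 150 mm above the bench. Farther out (rack -x) the wire turns up 10 mm, ending 14 mm beyond the seat; what hangs there must be lifted about 13 to 18 mm, then drawn off towards rack -x.
- hook_right (a point): The same for the hook at rack y = -55 mm. The pin and the shackle hang one on each hook, either way round.
- shackle: Steel D-shackle, 40 mm wide, 63 mm tall, hanging on the other hook: a bystander. Origin 46 mm below its top.
- ingot: Dark grey metal ingot, 60 x 120 x 25 mm, flat on the bench: a bystander.
- sinker: Dark pear-shaped sinker standing on the bench, 38 mm in diameter, 52 mm tall: a bystander.
- ladle: Steel pouring ladle, bowl 64 mm in diameter and 30 mm tall with the origin under it, wooden handle 200 mm out along -x: a bystander.
There are look-alikes about, which are no part of the job. Leave any orange look-alike of the pin alone.

How it is judged (in metres and radians):
On the way, in this order (a step that is already met when the one before it is completed fails the run):
1. the moving half is swung shut (value of joint leaf below 0.025 rad), for 0.2 s.
2. the pin is lifted off its hook, clear of the rack, in the fingers (distance between pin and hook_left above 0.06 m and distance between pin and hook_right above 0.06 m and contact force between pin and the fingers above 1 N and contact force between pin and rack below 0.1 N), for 0.2 s.
3. the pin is pushed home through the three eyes of the shut mould (z of pin in the frame of eye_top below 0.004 m and horizontal distance between pin and eye_top below 0.004 m and angle between pin's own z axis and vertical below 0.1 rad and value of joint leaf below 0.02 rad), for 0.2 s.
At the end, for the whole second after the job is handed in: The moving half is shut (within 0.015 rad), the pin stands in the three eyes with its collar within 4 mm of the top eye, not touched any more, and the fingers squeeze both wooden handles with more than 6 N each and keep doing so (z of pin in the frame of eye_top below 0.004 m and horizontal distance between pin and eye_top below 0.004 m and angle between pin's own z axis and vertical below 0.1 rad and value of joint leaf below 0.015 rad and contact force between the fingers and leaf_handle above 6 N and contact force between the fingers and fixed_handle above 6 N and contact force between each of the arm, the fingers and pin below 0.2 N); the arm keeps its last pose, push and grip.
It fails at once if the shackle is disturbed (distance of shackle from where it was at the start of the episode above 0.03 m).
It fails at once if the ingot is disturbed (distance of ingot from where it was at the start of the episode above 0.02 m).
It fails at once if the sinker is disturbed (distance of sinker from where it was at the start of the episode above 0.02 m).
It fails at once if the ladle is disturbed (distance of ladle from where it was at the start of the episode above 0.02 m).
It also fails if it takes over 67 s, if anything falls off the work surface, if the arm or the gripper's body presses on something with over 40 N, if the wrist force passes 120 N, or if a joint passes its speed limit or range.

## Working session

There is one attempt and no reset: what is moved stays moved. The work goes in short steps, Python scripts to look and compute and a tool call to move; the robot and the scene stay as the last step left them, time stands still between calls to the robot, and variables do not carry over. Pictures are saved under pics/ and viewed, about 8 in all and at most 12, crops included, and the job is handed in when it is done.

Besides the shell and the picture viewer there is one more tool, called after "Request:" as name([rows], argument=value, ...), one row to a line, values as JSON. apply_moves: Moves the arm, as the interface text tells. Its arguments: {"type":"object","properties":{"targets":{"type":"array"},"newtons":{"type":"number"}},"required":["targets"]}

```bash
mkdir -p pics
cat > h.py <<'E'
import numpy as np, cv2
from rig import r
from scipy.spatial.transform import Rotation as Ro
def grab(n,save=None):
    f=r.grab_frame(n); f['f']=210/np.tan(np.radians(f['fov_y'])/2)
    f['R']=np.array(f['R']);f['t']=np.array(f['t'])
    if save: cv2.imwrite(f'pics/{save}.png',np.array(f['pixels'])[:,:,::-1])
    return f
def ray(f,u,v):
    d=f['R'].T@np.array([(u-f['cx'])/f['f'],(v-f['cy'])/f['f'],1.]); return -f['R'].T@f['t'],d
def plane(f,u,v,z):
    o,d=ray(f,u,v); return o+d*(z-o[2])/d[2]
def proj(f,X):
    c=f['R']@np.array(X,float)+f['t']; return np.array([f['cx']+f['f']*c[0]/c[2],f['cy']+f['f']*c[1]/c[2]])
def tri(fa,a,fb,b):
    o1,d1=ray(fa,*a);o2,d2=ray(fb,*b)
    A=np.stack([d1,-d2],1);s=np.linalg.lstsq(A,o2-o1,rcond=None)[0]
    p,q=o1+d1*s[0],o2+d2*s[1];return (p+q)/2,np.linalg.norm(p-q)
def tool():
    s=r.sense();return np.array(s['eef_pos']),s['tcp_rot'],s
def to(target,rpy):
    p,o,s=tool();R0=Ro.from_euler('xyz',o);R1=Ro.from_euler('xyz',rpy)
    return np.round(R0.inv().apply(np.array(target)-p)/10,3),np.round((R0.inv()*R1).as_rotvec(degrees=True),2)
E
python3 - <<'E'
from h import *
s=r.sense();print(s)
a=grab('side','s0');b=grab('top','t0')
for f in(a,b):print(f['f'],f['cx'],f['cy'],-f['R'].T@f['t'],f['R'])
E
```

```text
{'clock': 0.0, 'qpos': array([-1.26741370e+00,  3.53622426e-01,  1.63413379e+00, -1.73130863e-05,
        1.15522573e+00, -2.38203326e-03]), 'qvel': array([ 0.00026143, -0.0007091 , -0.00090166, -0.00058275,  0.00063724,
        0.00072253]), 'joint_efforts': array([-2.97271094e-03, -6.05253696e+01, -3.42071807e+01, -4.68848193e-04,
        9.21571744e-03, -1.88831154e-05]), 'eef_pos': array([ 188.00021797, -595.54779471,  230.57790731]), 'tcp_rot': array([ 3.14158013e+00,  1.38932460e-03, -1.26502467e+00]), 'contact_force': array([ 0.69823802,  0.14777059, -0.82119231]), 'wrist_torque': array([-0.00147945,  0.03002961, -0.05650809]), 'opening': 1.0039871679367267}
504.03929800027385 269.9830221647669 207.1492038457306 [153.21392066 704.50425641 906.50885832] [[-0.8917735  -0.45218159  0.01648743]
 [-0.33119901  0.62748275 -0.70467908]
 [ 0.30829733 -0.63387476 -0.70933458]]
486.1748670487261 285.60599057014554 213.28379047714503 [ 318.35987714   -6.94437614 1185.86337042] [[-1.72849023e-03 -9.99978992e-01  6.24715704e-03]
 [-9.86006649e-01  6.62886511e-04 -1.66704673e-01]
 [ 1.66697030e-01 -6.44788578e-03 -9.85987082e-01]]
```

View pics/s0.png

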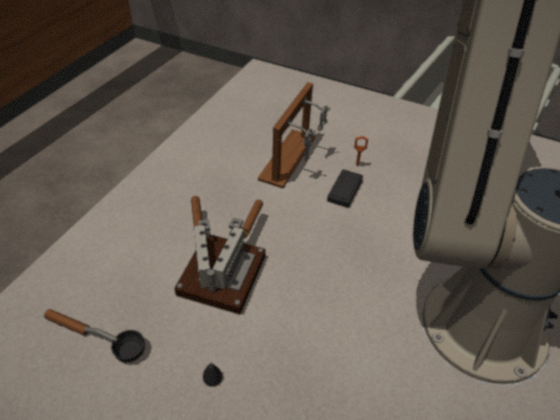

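View pics/t0.png

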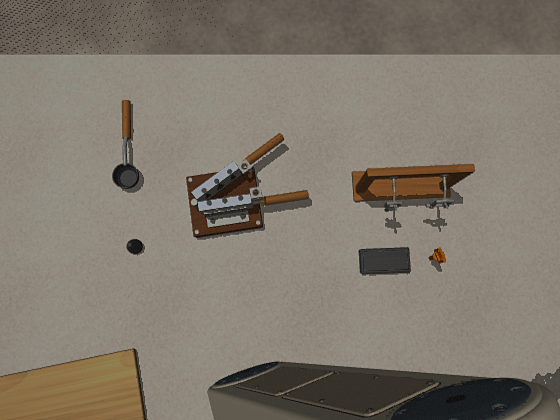

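Side view: ladle (130,345), sinker (212,373), mould (220,265) with handles at (197,212) and (253,215), rack (290,140) with hooks at about (308,135) and (322,115), an orange pin look-alike (361,148) on the bench, ingot (345,188). Top view: mould (228,200), rack hooks (393,205) and (441,204). I'll enlarge the rack and mould next.

Run:
```python
import cv2,numpy as np
s=cv2.imread('pics/s0.png');t=cv2.imread('pics/t0.png')
c=lambda i,x,y,w,h,k:cv2.resize(i[y:y+h,x:x+w],None,fx=k,fy=k,interpolation=cv2.INTER_CUBIC)
a=c(s,265,80,80,60,5);b=c(t,370,160,80,60,5);d=c(s,170,190,107,80,3.75)[:300,:400];e=c(t,185,130,133,100,3)[:300,:400]
cv2.imwrite('pics/z0.png',np.vstack([np.hstack([a,b]),np.hstack([d[:300,:400],cv2.resize(e,(400,300))])]))
```

```text
(no output)
```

View pics/z0.png

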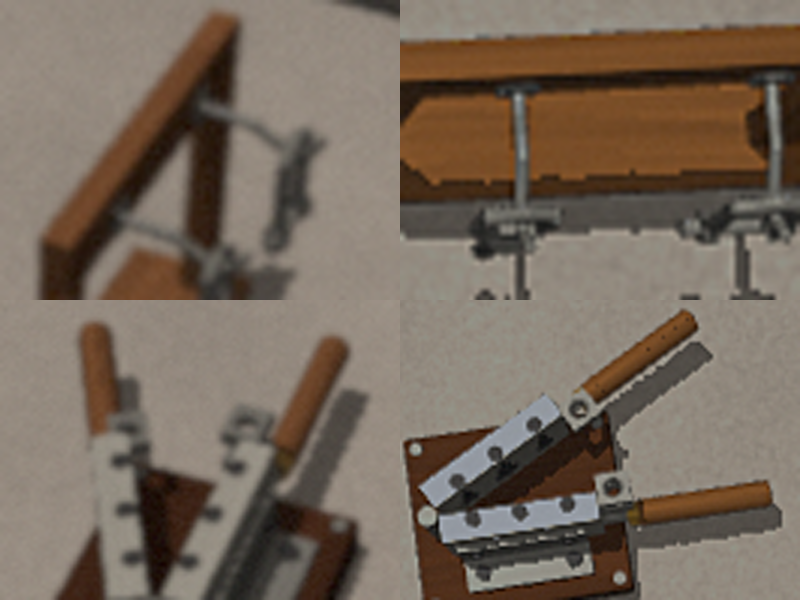

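The mould's open half is at +x, its middle eye at crop (578,408) and the fixed top eye at crop (612,487). Next I need closer crops of the two hanging items, plus first numbers for the mould.

Run:
```python
from h import *
s=cv2.imread('pics/s0.png');t=cv2.imread('pics/t0.png')
c=lambda i,x,y,w,h,k:cv2.resize(i[y:y+h,x:x+w],None,fx=k,fy=k,interpolation=cv2.INTER_CUBIC)
cv2.imwrite('pics/z1.png',np.hstack([c(s,290,90,50,75,8),np.vstack([c(t,375,185,50,37,8),c(t,415,185,50,38,8)])]))
b=grab('top');a=grab('side')
eye=plane(b,255.5,192.2,94);hin=plane(b,194.3,202.1,94);le=plane(b,185+178/3.008,130+108/3.008,82)
print('eye',eye,'hinge',hin,np.linalg.norm(eye-hin),'leafeye',le,np.linalg.norm(le[:2]-hin[:2]))
d=eye-hin;e=le-hin;print(np.arctan2(d[1],d[0]),np.arctan2(e[1],e[0]))
print('side proj eye',proj(a,eye),'hinge',proj(a,hin))
# wood mask of handles
for nm,f in(('top',b),('side',a)):
    h=cv2.cvtColor(np.array(f['pixels']),cv2.COLOR_RGB2HSV);m=cv2.inRange(h,(5,110,70),(20,255,255))
    n,l,st,ce=cv2.connectedComponentsWithStats(m)
    for i in range(1,n):
        if st[i,4]>40:
            q=np.argwhere(l==i)[:,::-1].astype(np.float32);print(nm,st[i],ce[i].round(1),cv2.minAreaRect(q))
# wire bases top & tips
o=lambda x,y:(370+(x-400)/5,160+y/5)
for p,z in((o(518,92),150),(o(773,78),150),(o(522,225),160),(o(775,222),160)):print(p,plane(b,*p,z))
```

```text
eye [552.04872196  54.88485211  94.        ] hinge [529.00241452 194.40914251  94.        ] 141.41485033985606 leafeye [617.49570852  82.59457611  82.        ] 142.5957935670467
-1.407096680289049 -0.9013034788828161
side proj eye [235.81392429 222.04673658] hinge [211.48611403 270.69009436]
top [122 100   7  38 251] [125.1 117.6] ((125.0, 118.5), (37.0, 6.0), 90.0)
top [246 134  37  29 290] [264.3 147.8] ((264.2702331542969, 147.86849975585938), (6.881322383880615, 42.63194274902344), 53.746158599853516)
top [367 164 108  13 824] [420.4 169.8] ((420.4443054199219, 169.77525329589844), (7.673894882202148, 107.0712661743164), 87.39744567871094)
top [352 171  18  30 213] [357.5 184.5] ((360.4918212890625, 185.4098358154297), (28.971437454223633, 15.572147369384766), 84.80557250976562)
top [187 173  26  27 203] [196.8 182.3] ((195.72174072265625, 181.844970703125), (15.584243774414062, 32.08713912963867), 41.00908660888672)
top [395 176  49  20 796] [418.1 185.6] ((418.86737060546875, 185.4806671142578), (17.659767150878906, 47.51318359375), 86.98721313476562)
top [223 179  33  19 205] 
[... 1223 characters left out ...]
.644498825073242), 35.53767776489258)
side [192 197  10  28 190] [195.9 209.9] ((196.16925048828125, 210.3538818359375), (27.287641525268555, 7.6901535987854), 82.87498474121094)
side [243 200  19  35 238] [251.9 215.8] ((251.70001220703125, 216.6000213623047), (7.155416965484619, 36.224300384521484), 26.56505012512207)
side [ 45 310  42  24 396] [ 64.8 321. ] ((64.67242431640625, 320.9310302734375), (42.411983489990234, 9.585370063781738), 23.198589324951172)
(393.6, 178.4) [ 570.83030861 -250.42637474  150.        ]
(444.6, 175.6) [ 577.11474841 -362.73849322  150.        ]
(394.4, 205.0) [ 509.69842504 -247.5196626   160.        ]
(445.0, 204.4) [ 510.94988442 -356.5775482   160.        ]
```

View pics/z1.png

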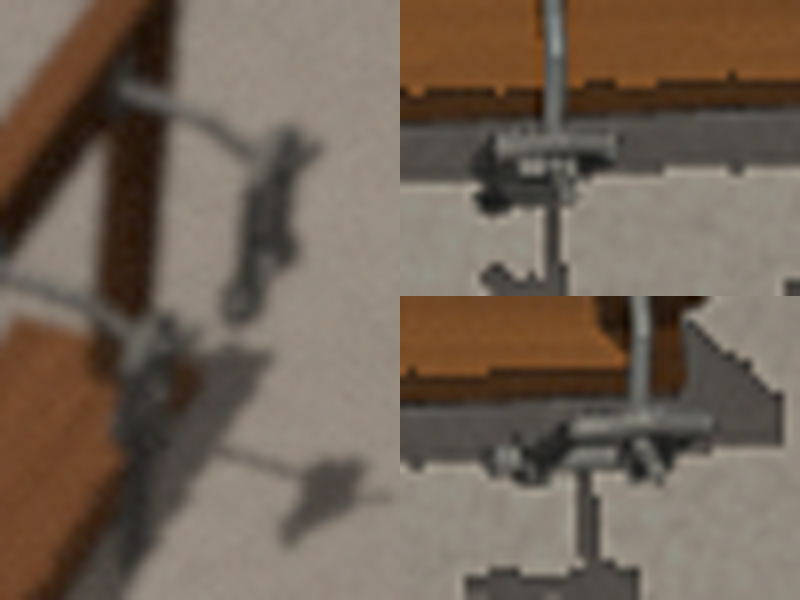

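Two items hang from the rack. The left one, side (308,135) and top (394,204), has a stirrup bar with a collar under it and a long thin lower end. The right one, side (322,115) and top (441,205), shows two legs and a cross-bolt with a knob, so it is the shackle. The orange look-alike stands on the bench at (361,148). I'll confirm by projecting the expected tip and collar points onto an enlarged, brightened crop.

Run:
```python
from h import *
b=grab('top');a=grab('side')
# crossbar top far/near edges in top view
h=cv2.cvtColor(np.array(b['pixels']),cv2.COLOR_RGB2HSV);m=cv2.inRange(h,(5,110,70),(20,255,255))
n,l,st,ce=cv2.connectedComponentsWithStats(m)
i=l[168,420];ys={u:np.where(l[:,u]==i)[0] for u in range(375,468)}
P=np.array([plane(b,u,ys[u].min()-.5,184) for u in ys]);k=np.polyfit(P[:,1],P[:,0],1);print('far edge x=ky+c',k)
q=np.argwhere(l==i)[:,::-1];print(plane(b,q[:,0].min(),170,184),plane(b,q[:,0].max(),166,184))
yaw=-np.arctan(k[0]);print('rack yaw',yaw)
mid=(plane(b,q[:,0].min(),170,184)+plane(b,q[:,0].max(),166,184))/2
c,s=np.cos(yaw),np.sin(yaw);X=np.array([c,s]);Y=np.array([-s,c])
O=np.array([k[0]*mid[1]+k[1],mid[1]])-9*X;print('rack O',O)
HL=O-64*X+55*Y;HR=O-64*X-55*Y;print('HL',HL,'HR',HR)
im=np.array(a['pixels'])[:,:,::-1];it=np.array(b['pixels'])[:,:,::-1]
x0,y0,K=285,90,8
def crop(im,x0,y0,w,h,f):
    z=cv2.resize(im[y0:y0+h,x0:x0+w],None,fx=K,fy=K,interpolation=cv2.INTER_CUBIC);z=np.clip(z*1.8,0,255).astype(np.uint8)
    for H in(HL,HR):
        for zz,co in((150,(0,255,0)),(115,(255,0,0)),(59,(0,0,255))):
            p=(proj(f,[*H,zz])+.5-[x0,y0])*K;cv2.circle(z,tuple(int(v) for v in p),3,co,-1)
    return z
A=crop(im,285,90,50,75,a);B=crop(it,375,185,50,37,b);C=crop(it,415,185,50,38,b)
cv2.imwrite('pics/z2.png',np.hstack([A,np.vstack([B,C])]))
# fixed handle axis and leaf handle axis (centroids at z 53)
for u,v in((286.8,196.7),(264.3,147.8)):print(plane(b,u,v,54))
```

```text
far edge x=ky+c [-4.48436219e-02  5.76363866e+02]
[ 580.87389932 -186.5595516   184.        ] [ 589.62700159 -415.00731526  184.        ]
rack yaw 0.04481359866500665
rack O [ 580.86112063 -301.18662083]
HL [ 514.46145112 -249.10894914] HR [ 519.38929719 -358.9985134 ]
[549.66182513 -17.25100104  54.        ]
[670.17658782  36.84263833  54.        ]
```

View pics/z2.png

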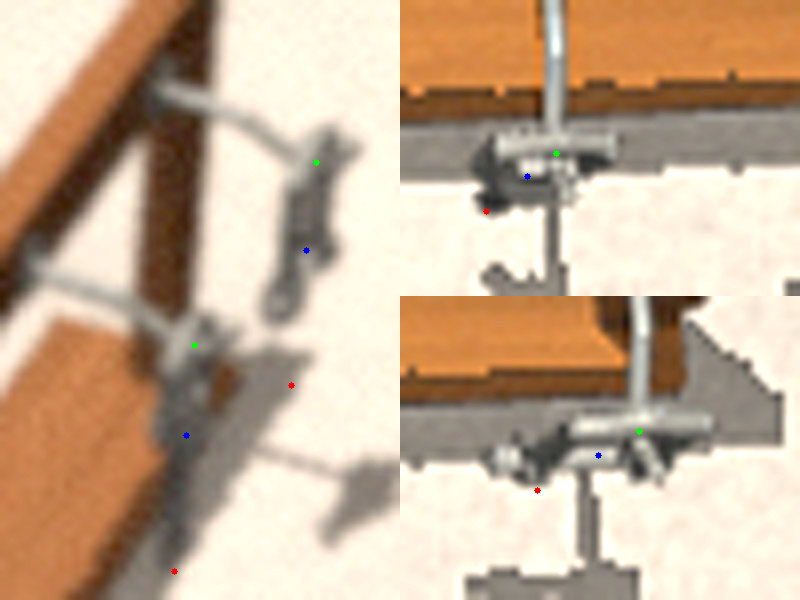

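Confirmed. The left item's collar and shank tip fall on the projected pin points in both views (side tip about (306.5,159), top tip about (386,210)). The right item ends far above its projected pin tip, so it is the shackle. The pin is on hook_left. Now for the approach to shut the leaf.

```bash
cat >> h.py <<'E'
HIN=np.array([529.,194.4]);PHI=-1.407
def mw(x,y,z):
    c,s=np.cos(PHI),np.sin(PHI);return np.array([HIN[0]+c*x-s*y,HIN[1]+s*x+c*y,z])
def arc(t,rr,off,z): return mw(rr*np.cos(t)-off*np.sin(t),rr*np.sin(t)+off*np.cos(t),z)
YM=PHI+np.pi/2
E
python3 - <<'E'
from h import *
P=arc(.55,228,60,240);print(P,*to(P,[np.pi,0,YM]))
print(tool()[0])
E
```

```text
[723.62634746  61.34142315 240.        ] [-46.553 -70.852  -0.876] [-2.000e-02  2.000e-02 -8.187e+01]
[ 188.11124199 -595.8722485   231.01793847]
```

Request:
apply_moves([
  [[-1, -46.5, -70.9, -2, 0, 0, -81.9], [-1, -46.5, -70.9, -2, 0, 0, -81.9], [-1, -46.5, -70.9, -2, 0, 0, -81.9], [-1, -46.5, -70.9, -2, 0, 0, -81.9], [-1, -46.5, -70.9, -2, 0, 0, -81.9], [-1, -46.5, -70.9, -2, 0, 0, -81.9], [-1, -46.5, -70.9, -2, 0, 0, -81.9], [-1, -46.5, -70.9, -2, 0, 0, -81.9]],
], newtons=40)

```text
clock: 1.1
eef_pos: [442.0, -284.4, 241.0]
tcp_rot: [-3.141, -0.0, -0.059]
contact_force: [0.1, 0.2, 0.8]
opening: -0.003
```

Run:
```python
from h import *
P=arc(.55,228,60,240);print(P,*to(P,[np.pi,0,YM]))
print(tool())
```

```text
[723.62634746  61.34142315 240.        ] [ 26.081 -36.179   0.113] [ -0.    -0.02 -12.76]
(array([ 441.95240106, -284.44563872,  240.99165999]), array([-3.14148189e+00, -3.90930319e-04, -5.89680433e-02]), {'clock': 1.1, 'qpos': array([-5.74913643e-01,  1.88185140e-01,  1.83427813e+00,  3.21493736e-04,
        1.11884401e+00, -5.16085983e-01]), 'qvel': array([ 0.95290445,  0.04650143, -0.08792905,  0.00182314,  0.03413971,
       -0.54403334]), 'joint_efforts': array([-7.34523118e+00, -4.97139573e+01, -3.13614786e+01,  4.47116490e-02,
        2.89995857e-01,  9.06377882e-01]), 'eef_pos': array([ 441.95240106, -284.44563872,  240.99165999]), 'tcp_rot': array([-3.14148189e+00, -3.90930319e-04, -5.89680433e-02]), 'contact_force': array([0.0843002 , 0.22980807, 0.82826281]), 'wrist_torque': array([-0.00407568, -0.02492827,  0.00599117]), 'opening': -0.0028174178017308727})
```

Request:
apply_moves([
  [[-1, 26.1, -36.2, 0, 0, 0, -12.8], [-1, 26.1, -36.2, 0, 0, 0, -12.8], [-1, 26.1, -36.2, 0, 0, 0, -12.8], [-1, 26.1, -36.2, 0, 0, 0, -12.8], [-1, 26.1, -36.2, 0, 0, 0, -12.8], [-1, 26.1, -36.2, 0, 0, 0, -12.8], [-1, 26.1, -36.2, 0, 0, 0, -12.8], [-1, 26.1, -36.2, 0, 0, 0, -12.8]],
])

```text
clock: 1.9
eef_pos: [694.4, 26.0, 241.0]
tcp_rot: [3.141, -0.0, 0.165]
contact_force: [1.6, -0.6, 0.2]
opening: 0.0
```

Run:
```python
from h import *
a=grab('side');b=grab('top')
P=arc(.55,228,60,240);print(P,*to(P,[np.pi,0,YM]))
print(tool()[:2])
for t in(.5,.4,.3,.2,.1,.05,0):print(t,to(arc(t,228,39,34),[np.pi,0,YM])[0])
```

```text
[723.62634746  61.34142315 240.        ] [ 3.226 -2.712  0.063] [-0.08 -0.14  0.26]
(array([696.36800811,  29.19712975, 240.51926369]), array([-3.14023346e+00, -2.39668513e-03,  1.68346868e-01]))
0.5 [ 0.489 -0.859 20.654]
0.4 [-1.4    0.475 20.648]
0.3 [-3.412  1.614 20.642]
0.2 [-5.528  2.545 20.635]
0.1 [-7.726  3.262 20.629]
0.05 [-8.85   3.536 20.626]
0 [-9.985  3.755 20.623]
```

Request:
apply_moves([
  [[-1, 3.2, -2.7, 4, 0, 0, 0], [-1, 3.2, -2.7, 8, 0, 0, 0], [-1, 3.2, -2.7, 12, 0, 0, 0], [-1, 3.2, -2.7, 16, 0, 0, 0], [-1, 3.2, -2.7, 20, 0, 0, 0], [-1, 3.2, -2.7, 20.6, 0, 0, 0], [-1, 3.2, -2.7, 20.6, 0, 0, 0]],
])

```text
clock: 2.7
eef_pos: [722.9, 61.2, 33.7]
tcp_rot: [-3.14, 0.0, 0.168]
contact_force: [0.3, 0.4, -0.1]
opening: 0.003
```

Run:
```python
from h import *
print(tool()[:2])
for t in(.5,.4,.3,.2,.1,.05,0):print(t,to(arc(t,228,39,34),[np.pi,0,YM]))
```

```text
(array([722.88571973,  61.1782128 ,  33.73169668]), array([-3.14007746e+00,  3.14851326e-04,  1.68170250e-01]))
0.5 (array([-2.611,  1.822, -0.029]), array([-0.09,  0.02,  0.25]))
0.4 (array([-4.5  ,  3.156, -0.03 ]), array([-0.09,  0.02,  0.25]))
0.3 (array([-6.512,  4.295, -0.031]), array([-0.09,  0.02,  0.25]))
0.2 (array([-8.628,  5.228, -0.032]), array([-0.09,  0.02,  0.25]))
0.1 (array([-10.826,   5.944,  -0.032]), array([-0.09,  0.02,  0.25]))
0.05 (array([-11.949,   6.219,  -0.032]), array([-0.09,  0.02,  0.25]))
0 (array([-13.085,   6.437,  -0.032]), array([-0.09,  0.02,  0.25]))
```

Request:
apply_moves([
  [[-1, -2.6, 1.8, 0, 0, 0, 0], [-1, -3.6, 2.5, 0, 0, 0, 0], [-1, -4.5, 3.2, 0, 0, 0, 0], [-1, -5.5, 3.7, 0, 0, 0, 0], [-1, -6.5, 4.3, 0, 0, 0, 0], [-1, -7.6, 4.8, 0, 0, 0, 0], [-1, -8.6, 5.2, 0, 0, 0, 0], [-1, -9.7, 5.6, 0, 0, 0, 0]],
])

```text
clock: 3.5
eef_pos: [635.8, -10.6, 33.6]
tcp_rot: [-3.14, 0.0, 0.168]
contact_force: [0.6, 0.3, -0.3]
opening: -0.001
```

Run:
```python
from h import *
print(tool()[:2])
for t in(.15,.1,.05,0,-.02):print(t,to(arc(t,228,39,34),[np.pi,0,YM]))
```

```text
(array([635.84490572, -10.61444477,  33.59046697]), array([-3.13999234e+00,  4.06946716e-04,  1.68195491e-01]))
0.15 (array([ 0.065, -0.008, -0.041]), array([-0.09,  0.02,  0.25]))
0.1 (array([-1.043,  0.323, -0.041]), array([-0.09,  0.02,  0.25]))
0.05 (array([-2.166,  0.598, -0.041]), array([-0.09,  0.02,  0.25]))
0 (array([-3.302,  0.816, -0.041]), array([-0.09,  0.02,  0.25]))
-0.02 (array([-3.759,  0.888, -0.041]), array([-0.09,  0.02,  0.25]))
```

Request:
apply_moves([
  [[-1, -1.0, 0.3, 0, 0, 0, 0], [-1, -2.0, 0.5, 0, 0, 0, 0], [-1, -2.6, 0.7, 0, 0, 0, 0], [-1, -3.0, 0.8, 0, 0, 0, 0], [-1, -3.2, 0.8, 0, 0, 0, 0], [-1, -3.3, 0.8, 0, 0, 0, 0]],
])

```text
clock: 4.1
eef_pos: [604.9, -24.1, 33.7]
tcp_rot: [-3.14, -0.0, 0.168]
contact_force: [1.1, 0.0, 0.5]
opening: 0.003
```

Run:
```python
from h import *
b=grab('top','t1')
im=cv2.imread('pics/t1.png');cv2.imwrite('pics/z3.png',cv2.resize(im[150:250,185:318],None,fx=5,fy=5,interpolation=cv2.INTER_CUBIC))
p,o,s=tool();print(p,o,s['contact_force'],s['opening'])
```

```text
[604.84590111 -24.03291223  33.69862034] [-3.14014780e+00 -4.44769726e-05  1.68294721e-01] [ 0.07803767 -0.35637788 -1.15991625] -0.005191199121398876
```

View pics/z3.png

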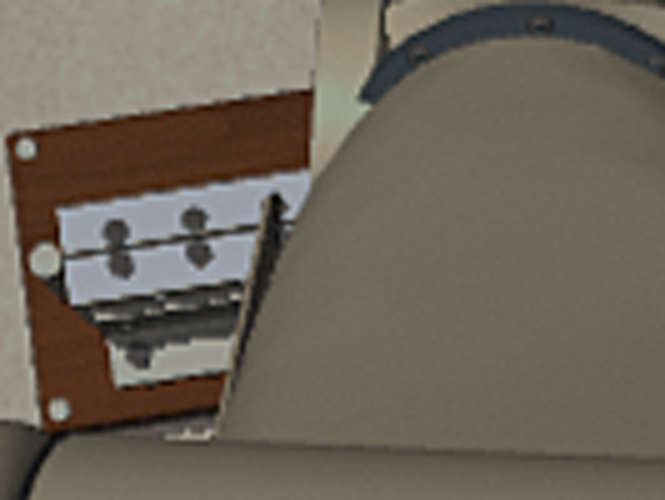

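The leaf is nearly shut, with the parting line visible as a thin dark line from (65,255) to (250,230). I'll press a few mm more and watch the force.

Request:
apply_moves([
  [[-1, -0.2, 0, 0, 0, 0, 0], [-1, -0.4, 0, 0, 0, 0, 0], [-1, -0.5, 0, 0, 0, 0, 0], [-1, -0.5, 0, 0, 0, 0, 0]],
])

```text
clock: 4.55
eef_pos: [603.7, -24.4, 34.2]
tcp_rot: [-3.141, -0.007, 0.168]
contact_force: [12.2, 2.6, -8.4]
opening: -0.001
```

The finger is pressed against the stop at 12 N and 4 mm short of its target, so the leaf is shut. I hold briefly, back away and rise, then locate the pin precisely.

Request:
apply_moves([
  [[-1, -0.2, 0, 0, 0, 0, 0], [-1, -0.2, 0, 0, 0, 0, 0], [-1, 2, 0, 0, 0, 0, 0], [-1, 3, 0, -4, 0, 0, 0], [0.2, 3, 0, -9, 0, 0, 0], [0.2, 3, 0, -14, 0, 0, 0], [0.2, 3, 0, -19, 0, 0, 0], [0.2, 3, 0, -22, 0, 0, 0]],
])

```text
clock: 5.35
eef_pos: [632.6, -19.7, 258.8]
tcp_rot: [3.141, -0.011, 0.168]
contact_force: [1.5, 0.7, -0.2]
opening: 0.602
```

Run:
```python
from h import *
a=grab('side');b=grab('top')
print(tri(b,(386,210.4),a,(306.5,159.75)))
print('bow',plane(b,394.6,202.9,159),'tip',plane(b,386,210.4,59))
print('collar side',[plane(a,285+186/8,90+432/8,z) for z in(113,118)])
print(tool()[:2])
print(to([516,-249,250],[np.pi,0,-1.526]))
```

```text
(array([ 514.96817312, -250.27378391,   61.93619245]), np.float64(0.25456550876374784))
bow [ 514.48326246 -248.36514072  159.        ] tip [ 515.60649945 -250.87866019   59.        ]
collar side [array([ 514.3638058 , -251.62933473,  113.        ]), array([ 512.08815455, -245.60461565,  118.        ])]
(array([634.06294835, -19.72226105, 259.94874003]), array([ 3.14058563, -0.01549129,  0.16828911]))
(array([-15.493,  20.626,   0.776]), array([-0.71, -0.71, 97.07]))
```

Request:
apply_moves([
  [[0.5, -15.5, 20.6, 0, -0.7, -0.7, 97.1], [0.5, -15.5, 20.6, 0, -0.7, -0.7, 97.1], [0.5, -15.5, 20.6, 0, -0.7, -0.7, 97.1], [0.5, -15.5, 20.6, 0, -0.7, -0.7, 97.1], [0.5, -15.5, 20.6, 0, -0.7, -0.7, 97.1], [0.5, -15.5, 20.6, 0, -0.7, -0.7, 97.1], [0.5, -15.5, 20.6, 0, -0.7, -0.7, 97.1], [0.5, -15.5, 20.6, 0, -0.7, -0.7, 97.1]],
])

```text
clock: 6.25
eef_pos: [514.7, -249.1, 256.4]
tcp_rot: [-3.141, -0.0, -1.039]
contact_force: [-0.5, -0.0, 0.3]
opening: 0.752
```

Run:
```python
from h import *
print(tool()[:2]);print(to([515,-249.5,250],[np.pi,0,-1.526]))
```

```text
(array([ 514.73813682, -249.13492293,  256.44569119]), array([-3.14100008e+00, -1.11634949e-04, -1.03947701e+00]))
(array([ 0.045, -0.004,  0.645]), array([-0.03,  0.  , 27.88]))
```

Request:
apply_moves([
  [[0.5, 0, 0, 0, 0, 0, 27.9], [0.5, 0, 0, 0, 0, 0, 27.9], [0.5, 0, 0, 0, 0, 0, 27.9], [0.5, 0, 0, 0, 0, 0, 27.9], [0.5, 0, 0, 3, 0, 0, 27.9], [0.5, 0, 0, 5, 0, 0, 27.9], [0.5, 0, 0, 6.5, 0, 0, 27.9], [0.5, 0, 0, 6.5, 0, 0, 27.9]],
])

```text
clock: 7.05
eef_pos: [512.8, -248.1, 188.2]
tcp_rot: [3.137, 0.003, -1.526]
contact_force: [-0.1, -0.1, 0.1]
opening: 0.75
```

Run:
```python
from h import *
a=grab('side','s2')
print(tool()[:2]);print(to([515,-249.5,119],[np.pi,0,-1.526]))
im=cv2.imread('pics/s2.png');cv2.imwrite('pics/z4.png',np.clip(cv2.resize(im[80:180,260:380],None,fx=5,fy=5,interpolation=cv2.INTER_CUBIC)*1.5,0,255))
```

```text
(array([ 513.65820026, -248.48275768,  189.76963664]), array([ 3.13896768e+00,  1.93971538e-03, -1.52628578e+00]))
(array([ 0.121, -0.148,  7.076]), array([ 0.15,  0.11, -0.02]))[ WARN:0@0.926] global loadsave.cpp:1063 imwrite_ Unsupported depth image for selected encoder is fallbacked to CV_8U.
```

View pics/z4.png

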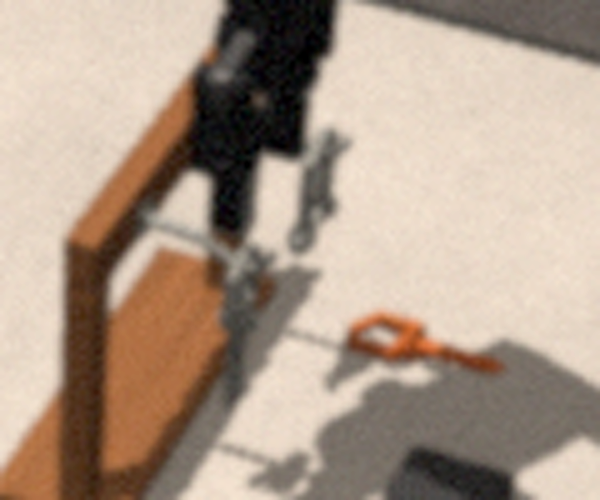

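The gripper is above the pin with the near finger at crop (230,200), just above the stirrup at (250,260). The pin is on the left hook and the shackle, at crop (318,190), is undisturbed. The orange look-alike, which stood at (361,148), now lies at about (344,148) in the full frame. I'll check later when that happened. Descending to grip.

Request:
apply_moves([
  [[0.5, 0.1, -0.1, 2, 0, 0, 0], [0.5, 0.1, -0.1, 4, 0, 0, 0], [0.5, 0.1, -0.1, 6, 0, 0, 0], [0.5, 0.1, -0.1, 7.1, 0, 0, 0], [0.5, 0.1, -0.1, 7.1, 0, 0, 0]],
])

```text
clock: 7.6
eef_pos: [513.9, -249.0, 117.9]
tcp_rot: [3.137, 0.003, -1.526]
contact_force: [1.0, 0.4, -0.9]
opening: 0.755
```

Run:
```python
from h import *
p,o,s=tool();print(p,o,s['contact_force'])
im=cv2.imread('pics/t1.png')
h=cv2.cvtColor(im,cv2.COLOR_BGR2HSV);m=cv2.inRange(h,(5,180,120),(18,255,255))
n,l,st,ce=cv2.connectedComponentsWithStats(m);print([ (st[i],ce[i].round()) for i in range(1,n) if st[i,4]>20])
```

```text
[ 513.87428482 -248.98938096  117.8766598 ] [ 3.13711278e+00  2.92442408e-03 -1.52625003e+00] [ 0.97442014  0.36374334 -0.92190355]
[(array([439, 218,  14,  38, 146], dtype=int32), array([446., 236.]))]
```

Request:
apply_moves([
  [[-1, 0, 0, 0, 0, 0, 0], [-1, 0, 0, 0, 0, 0, 0], [-1, 0, 0, 0, 0, 0, 0], [-1, 0, 0, 0, 0, 0, 0], [-1, 0, 0, 0, 0, 0, 0]],
], newtons=60)

```text
clock: 8.1
eef_pos: [514.6, -249.4, 118.9]
tcp_rot: [3.139, 0.002, -1.526]
contact_force: [-0.3, 0.1, 6.7]
opening: 0.389
```

Request:
apply_moves([
  [[-1, 0, 0, -0.6, 0, 0, 0], [-1, 0, 0, -1.2, 0, 0, 0], [-1, 0, 0, -1.6, 0, 0, 0], [-1, 0, 0, -1.6, 0, 0, 0]],
])

```text
clock: 8.5
eef_pos: [515.0, -249.6, 135.8]
tcp_rot: [3.14, 0.001, -1.526]
contact_force: [0.0, 1.0, -1.0]
opening: 0.385
```

Request:
apply_moves([
  [[-1, 0, 1, 0.1, 0, 0, 0], [-1, 0, 2, 0.1, 0, 0, 0], [-1, 0, 3, 0.1, 0, 0, 0], [-1, 0, 4.5, 0.1, 0, 0, 0], [-1, 0, 6.5, 0, 0, 0, 0], [-1, 0, 9, 0, 0, 0, 0], [-1, 0, 9, -2, 0, 0, 0], [-1, 0, 9, -5, 0, 0, 0]],
])

```text
clock: 9.3
eef_pos: [422.2, -252.9, 184.9]
tcp_rot: [3.136, 0.004, -1.527]
contact_force: [0.4, -0.6, -0.1]
opening: 0.382
```

Run:
```python
from h import *
a=grab('side','s3');b=grab('top','t3')
p,o,s=tool();print(p,o,s['contact_force'],s['opening'])
im=cv2.imread('pics/s3.png')
q=proj(a,[*p[:2],p[2]-4]).astype(int);print(q)
z=lambda i,x,y:np.clip(cv2.resize(i[y:y+100,x:x+80],None,fx=5,fy=5,interpolation=cv2.INTER_CUBIC)*1.5,0,255).astype(np.uint8)
im2=cv2.imread('pics/t3.png');q2=proj(b,[*p[:2],p[2]-4]).astype(int)
cv2.imwrite('pics/z5.png',np.hstack([z(im,q[0]-40,q[1]-50),z(im2,q2[0]-40,q2[1]-50)]))
print(q2,to(mw(143,0,200),[np.pi,0,-1.526]))
```

```text
[ 425.92009811 -254.83468573  189.08552967] [-3.13880294e+00 -1.65286629e-03 -1.52688304e+00] [ 0.40693217  0.51559678 -0.96423273] 0.3895962074213158
[344 130]
[402 242] (array([-30.228, -13.984,  -1.102]), array([-0.16, -0.09, -0.05]))
```

View pics/z5.png

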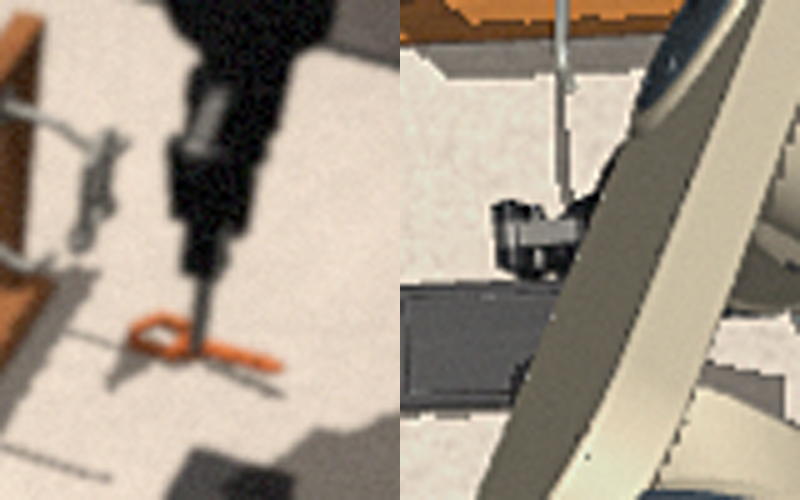

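The pin is clear of the hook and hangs upright in the fingers, its tip at side crop (197,350). The shackle is still on its hook at (97,190) and the left hook is empty. Next I carry the pin above the eyes.

Request:
apply_moves([
  [[-1, -3, -1.4, -0.5, 0, 0, 0], [-1, -7.5, -3.5, -0.8, 0, 0, 0], [-1, -12, -5.5, -0.8, 0, 0, 0], [-1, -16.5, -7.6, -0.8, 0, 0, 0], [-1, -21, -9.7, -0.8, 0, 0, 0], [-1, -25, -11.6, -0.8, 0, 0, 0], [-1, -28.5, -13.2, -0.8, 0, 0, 0], [-1, -30.2, -14, -0.8, 0, 0, 0]],
])

```text
clock: 10.2
eef_pos: [552.6, 55.5, 196.3]
tcp_rot: [-3.139, -0.001, -1.525]
contact_force: [-0.2, -0.8, -0.9]
opening: 0.387
```

Request:
apply_moves([
  [[-1, 0, 0, 0, 0, 0, 0], [-1, 0, 0, 0, 0, 0, 0]],
])

```text
clock: 10.4
eef_pos: [551.5, 55.3, 195.5]
tcp_rot: [-3.14, -0.001, -1.524]
contact_force: [-0.9, 1.2, -0.9]
opening: 0.384
```

Run:
```python
from h import *
a=grab('side','s4');b=grab('top','t4')
p,o,s=tool();print(p,o,s['contact_force'],s['opening'])
print(to(mw(143,0,p[2]),[np.pi,0,-1.526]))
print('tip',proj(a,[*p[:2],p[2]-60]),proj(b,[*p[:2],p[2]-60]),'eye',proj(a,mw(143,0,94)),proj(b,mw(143,0,94)))
im=cv2.imread('pics/s4.png');im2=cv2.imread('pics/t4.png')
z=lambda i,x,y:np.clip(cv2.resize(i[y:y+75,x:x+50],None,fx=8,fy=8,interpolation=cv2.INTER_CUBIC)*1.5,0,255).astype(np.uint8)
cv2.imwrite('pics/z6.png',np.hstack([z(im,210,170),z(im2,230,150)]))
```

```text
[551.60559307  54.4734565  195.86939847] [-3.14006148e+00 -1.46454267e-03 -1.52556232e+00] [ 0.14196543 -0.27456231 -0.08544387] 0.39264374091774096
(array([ 0.119, -0.066,  0.   ]), array([-0.09, -0.08,  0.03]))
tip [235.47211625 208.65151592] [254.64557201 188.42541416] eye [236.06004319 221.54510576] [256.18609992 192.08471472]
```

View pics/z6.png

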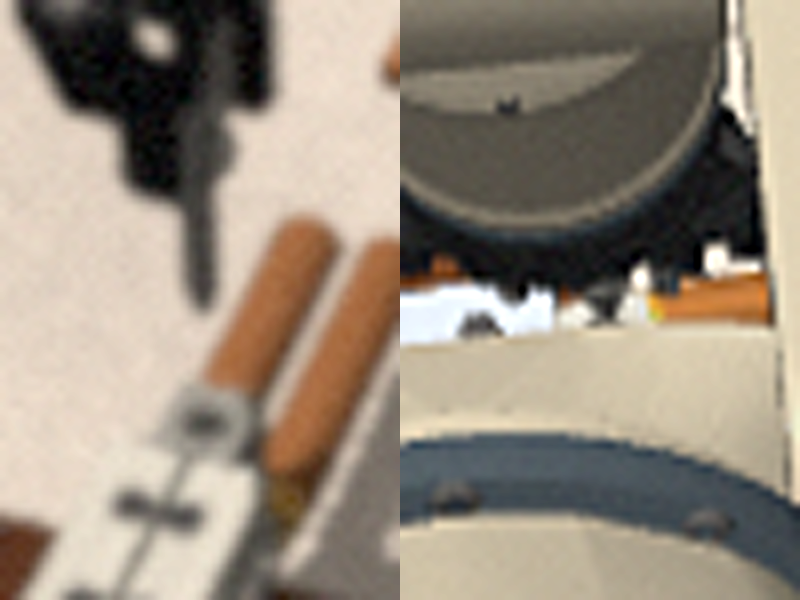

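Both halves are shut. The pin tip is at side crop (203,308), within half a pixel of its projected position, so the pin is held straight. The eye hole is at (208,424), about 1.5 px lower than predicted, so I'll refine the eye position.

Run:
```python
from h import *
a=grab('side');b=grab('top')
def blob(fn,u,v,w):
    g=cv2.cvtColor(cv2.imread(fn),cv2.COLOR_BGR2GRAY).astype(float)
    u0,v0=int(round(u)),int(round(v));p=g[v0-w:v0+w+1,u0-w:u0+w+1];print(p.astype(int))
    W=np.clip(np.percentile(p,60)-p,0,None);yy,xx=np.mgrid[v0-w:v0+w+1,u0-w:u0+w+1]
    return (W*xx).sum()/W.sum(),(W*yy).sum()/W.sum()
e1=blob('pics/t0.png',255,192,4);e2=blob('pics/s4.png',235.5,222.5,4);e3=blob('pics/s0.png',235.5,222.5,4)
print(e1,e2,e3,plane(b,*e1,94),tri(b,e1,a,e2),plane(a,*e2,94))
```

```text
[[129 149 152 148 143 140 145 143 140]
 [151 147 143 109  71  63 118 137 138]
 [146 140  90  62  44  40  63 105 135]
 [147 109  51  86  61  55  41  86 125]
 [152 101  47  48  43  47  42  70 119]
 [147 119  56  37  43  48  26  81 134]
 [142 124  74  49  50  48  65 113 143]
 [143 149 126  97  85  90 126 148 144]
 [143 144 148 153 141 147 140 139 137]]
[[127 114 112 109 103  97  97  91  81]
 [118 110 106 106 106 109 110  99  85]
 [111 102  95  92  96 104 105 105  90]
 [103  84  76  73  81  85  99 101  95]
 [ 93  75  58  53  54  68  87  98  95]
 [ 93  71  59  54  57  69  82  99  92]
 [100  85  77  74  77  83  93  98  83]
 [102 102  98  92  96 104 102  96  69]
 [107  99 101 102 108 110 103  85  55]]
[[124 115 110 112 117 126 127 127 135]
 [116 106 103 103 107 105 113 117 120]
 [108  98  93  88  97  97 103 107 110]
 [ 98  84  74  72  72  83  97 104 106]
 [ 90  70  62  60  68  73  84  98  98]
 [ 92  81  84  92  95  91  90  94  92]
 [ 97  94 105 118 119 114 102  98  81]
 [ 96 101 106 113 118 115 104  90  76]
 [ 77  88  98 108 108 108 101  83  67]]
(np.float64(255.28672566371682), np.float64(191.9971681415929)) (np.float64(236.15073529411765), np.float64(222.6311274509804)) (np.float64(235.7444589308996), np.float64(222.7431551499348)) [552.5242621   55.37796457  94.        ] (array([551.98173218,  55.19137874,  92.76608534]), np.float64(1.654035565401442)) [550.52207233  56.07213976  94.        ]
```

Request:
apply_moves([
  [[-1, -0.1, 0, 1.5, 0, 0, 0], [-1, -0.1, 0, 3, 0, 0, 0], [-1, -0.1, 0, 3.7, 0, 0, 0], [-1, -0.1, 0, 3.7, 0, 0, 0]],
])

```text
clock: 11.0
eef_pos: [551.3, 54.6, 158.4]
tcp_rot: [-3.141, -0.001, -1.527]
contact_force: [-0.0, 0.0, -0.7]
opening: 0.385
```

Run:
```python
from h import *
for i in range(4):
    a=grab('side','s5');p,o,s=tool();print(p,s['contact_force'])
print(to([552,55.7,150],[np.pi,0,-1.526]))
```

```text
[551.82712877  54.79992723 159.10674644] [-1.13651827 -0.07490693 -0.21233103]
[552.24202247  54.96859455 159.59671602] [ 1.18911247  0.16481255 -0.65741124]
[552.4238399   55.08565205 159.82621736] [-0.23220537  0.17696144 -0.99063635]
[552.54655838  55.1749031  159.93996857] [ 0.64229786 -0.68475094 -0.02854441]
(array([-0.056,  0.056,  0.994]), array([-0.2 , -0.07, -0.03]))
```

Position settles at (552.5, 55.2). Next a slow descent into the mouth.

Request:
apply_moves([
  [[-1, 0, 0, 0.3, 0, 0, 0], [-1, 0, 0, 0.6, 0, 0, 0], [-1, 0, 0, 0.9, 0, 0, 0], [-1, 0, 0, 1.2, 0, 0, 0], [-1, 0, 0, 1.4, 0, 0, 0], [-1, 0, 0, 1.4, 0, 0, 0]],
])

```text
clock: 11.8
eef_pos: [551.9, 55.5, 145.3]
tcp_rot: [-3.14, -0.001, -1.527]
contact_force: [-2.1, 3.0, -1.2]
opening: 0.384
```

Request:
apply_moves([
  [[-1, -0.05, 0.02, 0.3, 0, 0, 0], [-1, -0.05, 0.02, 0.7, 0, 0, 0], [-1, -0.05, 0.02, 1.1, 0, 0, 0], [-1, -0.05, 0.02, 1.5, 0, 0, 0], [-1, -0.05, 0.02, 1.5, 0, 0, 0]],
])

```text
clock: 12.3
eef_pos: [551.5, 55.8, 129.6]
tcp_rot: [-3.14, -0.001, -1.527]
contact_force: [-1.0, -0.2, 0.0]
opening: 0.386
```

Request:
apply_moves([
  [[-1, 0, 0.02, 0.4, 0, 0, 0], [-1, 0, 0.02, 0.8, 0, 0, 0], [-1, 0, 0.02, 1.2, 0, 0, 0], [-1, 0, 0.02, 1.6, 0, 0, 0], [-1, 0, 0.02, 2.0, 0, 0, 0], [-1, 0, 0.02, 2.4, 0, 0, 0], [-1, 0, 0.02, 2.4, 0, 0, 0]],
])

```text
clock: 13.0
eef_pos: [551.0, 55.7, 105.0]
tcp_rot: [-3.141, -0.001, -1.526]
contact_force: [-0.6, -0.2, -0.1]
opening: 0.382
```

Smooth. Now the last part, until the collar meets the top eye.

Request:
apply_moves([
  [[-1, 0, 0, 0.2, 0, 0, 0], [-1, 0, 0, 0.4, 0, 0, 0], [-1, 0, 0, 0.6, 0, 0, 0], [-1, 0, 0, 0.7, 0, 0, 0], [-1, 0, 0, 0.8, 0, 0, 0], [-1, 0, 0, 0.8, 0, 0, 0]],
])

```text
clock: 13.6
eef_pos: [551.1, 55.6, 97.9]
tcp_rot: [-3.141, -0.001, -1.527]
contact_force: [-3.4, -0.2, 10.5]
opening: 0.385
```

The collar is seated: 10.5 N upward at TCP z 98, as predicted. I release and rise.

Request:
apply_moves([
  [[-1, 0, 0, 0.1, 0, 0, 0], [-1, 0, 0, 0.1, 0, 0, 0], [-1, 0, 0, 0, 0, 0, 0], [0.3, 0, 0, 0, 0, 0, 0], [0.3, 0, 0, 0, 0, 0, 0], [0.3, 0, 0, 0, 0, 0, 0], [0.3, 0, 0, 0, 0, 0, 0]],
])

```text
clock: 14.3
eef_pos: [551.0, 55.6, 97.8]
tcp_rot: [-3.141, -0.001, -1.527]
contact_force: [0.6, -0.1, 0.0]
opening: 0.653
```

Request:
apply_moves([
  [[0.3, 0, 0, -2, 0, 0, 0], [0.3, 0, 0, -4, 0, 0, 0], [0.3, 0, 0, -7, 0, 0, 0], [0.3, 0, 0, -10, 0, 0, 0], [1, 0, 0, -13, 0, 0, 0], [1, 0, 0, -13, 0, 0, 0]],
])

```text
clock: 14.9
eef_pos: [553.3, 56.1, 231.9]
tcp_rot: [-3.135, -0.001, -1.527]
contact_force: [0.4, 0.2, 0.3]
opening: 0.96
```

Run:
```python
from h import *
p,o,s=tool();print(p,o,s['contact_force'],s['opening'])
a=grab('side','s6')
# squeeze target: mould x=225,y=0
eye=np.array([551.7,55.5]);c,sn=np.cos(PHI),np.sin(PHI)
T=eye+82*np.array([c,sn]);print('squeeze xy',T,'yaw',YM)
print(to([*T,p[2]],[np.pi,0,YM]))
print('pin proj collar,top',proj(a,[*eye,94]),proj(a,[*eye,139]))
im=cv2.imread('pics/s6.png');cv2.imwrite('pics/z7.png',np.clip(cv2.resize(im[170:250,190:290],None,fx=6,fy=6,interpolation=cv2.INTER_CUBIC)*1.4,0,255).astype(np.uint8))
```

```text
[553.34723557  56.05311427 231.86798426] [-3.13450339e+00 -7.83999337e-04 -1.52653285e+00] [0.35430135 0.20460051 0.2847543 ] 0.9602908432229575
squeeze xy [565.07132073 -25.40245844] yaw 0.16379632679489653
(array([ 8.182, -0.926, -0.205]), array([ -0.14,  -0.25, -96.85]))
pin proj collar,top [235.81351625 222.28101211] [235.14905452 207.91100026]
```

View pics/z7.png

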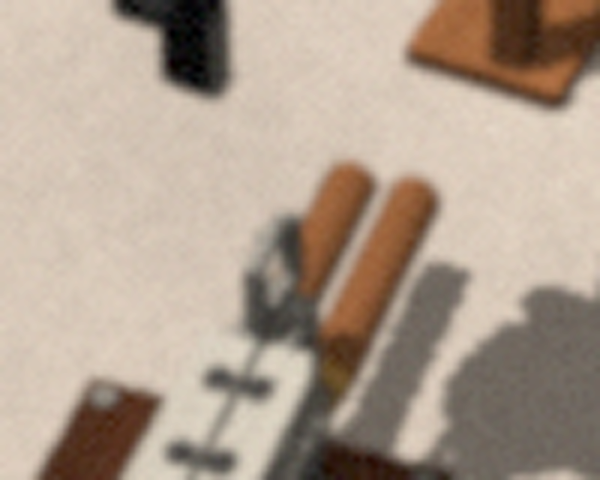

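The pin stands upright in the eyes with its collar down, stirrup at crop (275,275). The halves are shut and the handles lie side by side at (340,230) and (385,260). Now I turn and move over the handles.

Request:
apply_moves([
  [[1, 8.2, -0.9, -0.5, 0, 0, -96.9], [1, 8.2, -0.9, -0.5, 0, 0, -96.9], [1, 8.2, -0.9, -0.5, 0, 0, -96.9], [1, 8.2, -0.9, -0.5, 0, 0, -96.9], [1, 8.2, -0.9, -0.5, 0, 0, -96.9], [1, 8.2, -0.9, -0.5, 0, 0, -96.9], [1, 8.2, -0.9, -0.5, 0, 0, -96.9], [1, 8.2, -0.9, -0.5, 0, 0, -96.9]],
])

```text
clock: 15.75
eef_pos: [564.0, -25.6, 233.2]
tcp_rot: [3.141, -0.001, -0.332]
contact_force: [-0.8, -0.5, 0.6]
opening: 0.997
```

Request:
apply_moves([
  [[1, 0, 0, 0, 0, 0, -34], [1, 0, 0, 0, 0, 0, -34], [1, 0, 0, 0, 0, 0, -34], [1, 0, 0, 0, 0, 0, -34], [1, 0, 0, 0, 0, 0, -34]],
])

```text
clock: 16.25
eef_pos: [563.3, -25.5, 231.7]
tcp_rot: [3.141, 0.002, 0.263]
contact_force: [0.3, -0.5, -0.2]
opening: 0.997
```

Run:
```python
from h import *
a=grab('side');b=grab('top')
print(tool()[:2],to([565,-25.4,100],[np.pi,0,YM]))
```

```text
(array([563.4968378 , -25.54973777, 232.17164009]), array([3.14041093e+00, 9.62530433e-04, 2.56695424e-01])) (array([1.6200e-01, 8.0000e-03, 1.3217e+01]), array([0.07, 0.05, 5.32]))
```

Request:
apply_moves([
  [[1, 0.2, 0, 3, 0, 0, 5.3], [1, 0.2, 0, 7, 0, 0, 5.3], [1, 0.2, 0, 10, 0, 0, 5.3], [1, 0.2, 0, 13, 0, 0, 5.3], [1, 0.2, 0, 13, 0, 0, 5.3], [1, 0.2, 0, 13, 0, 0, 5.3]],
])

```text
clock: 16.95
eef_pos: [565.1, -25.2, 102.1]
tcp_rot: [3.141, 0.002, 0.162]
contact_force: [0.7, 0.0, 0.7]
opening: 1.005
```

Run:
```python
from h import *
a=grab('side','s7')
p,o,s=tool();print(p,o,s['contact_force'],to([565,-25.4,26],[np.pi,0,YM]))
im=cv2.imread('pics/s7.png');cv2.imwrite('pics/z8.png',np.clip(cv2.resize(im[150:250,190:310],None,fx=5,fy=5,interpolation=cv2.INTER_CUBIC)*1.4,0,255).astype(np.uint8))
```

```text
[566.03803358 -25.2609253  103.17205104] [ 3.14009481e+00 -7.12750959e-05  1.62557334e-01] [0.69112216 0.08023239 0.14699117] (array([-0.105, -0.015,  7.717]), array([ 0.09, -0.  , -0.07]))
```

View pics/z8.png

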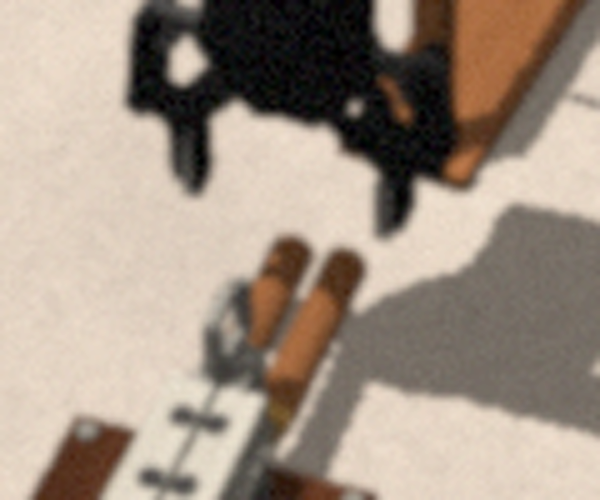

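The open fingers, tips at crop (190,175) and (392,220), straddle the two handles with room on both sides. The pin is standing clear. I descend and squeeze.

Request:
apply_moves([
  [[1, -0.1, 0, 2, 0, 0, 0], [1, -0.1, 0, 4, 0, 0, 0], [1, -0.1, 0, 6, 0, 0, 0], [1, -0.1, 0, 7.6, 0, 0, 0], [1, -0.1, 0, 7.6, 0, 0, 0], [1, -0.1, 0, 7.6, 0, 0, 0]],
])

```text
clock: 17.6
eef_pos: [566.2, -25.6, 28.7]
tcp_rot: [3.14, -0.002, 0.162]
contact_force: [0.0, -0.7, 0.1]
opening: 1.0
```

Request:
apply_moves([
  [[-1, 0, 0, 0, 0, 0, 0], [-1, 0, 0, 0, 0, 0, 0], [-1, 0, 0, 0, 0, 0, 0], [-1, 0, 0, 0, 0, 0, 0], [-1, 0, 0, 0, 0, 0, 0], [-1, 0, 0, 0, 0, 0, 0]],
], newtons=60)

```text
clock: 18.2
eef_pos: [565.5, -25.8, 29.9]
tcp_rot: [3.14, -0.001, 0.161]
contact_force: [-7.4, -1.7, 14.6]
opening: 0.553
```

Opening 0.553 corresponds to 49 mm on the scale from the 34 mm stirrup, so both handles are gripped. I trim out the side load and check that it's steady.

Request:
apply_moves([
  [[-1, -0.2, 0, -0.1, 0, 0, 0], [-1, -0.2, 0, -0.2, 0, 0, 0], [-1, -0.2, 0, -0.2, 0, 0, 0], [-1, -0.2, 0, -0.2, 0, 0, 0], [-1, -0.2, 0, -0.2, 0, 0, 0], [-1, -0.2, 0, -0.2, 0, 0, 0]],
])

```text
clock: 18.8
eef_pos: [565.4, -25.8, 30.4]
tcp_rot: [3.14, -0.005, 0.161]
contact_force: [12.8, 1.6, -31.6]
opening: 0.541
```

Run:
```python
from h import *
for i in range(6):
    a=grab('side','s8');s=r.sense();print(s['clock'],s['eef_pos'],s['contact_force'],s['opening'])
im=cv2.imread('pics/s8.png');cv2.imwrite('pics/z9.png',np.clip(cv2.resize(im[150:250,190:310],None,fx=5,fy=5,interpolation=cv2.INTER_CUBIC)*1.4,0,255).astype(np.uint8))
```

```text
18.85 [565.3948632  -25.79498115  30.39362075] [ 13.82701955   2.02397322 -32.63053644] 0.5455578923032753
18.9 [565.3896974  -25.81315115  30.40373169] [ 13.1954997    2.20483992 -31.58787024] 0.545685206637123
18.95 [565.34067073 -25.81755135  30.37373976] [ 12.94267755   1.21331491 -32.52432834] 0.5391986584234895
19.0 [565.36780282 -25.82137513  30.40350313] [ 12.30048125   2.20400725 -31.38864911] 0.5405158645210123
19.05 [565.38331485 -25.8068303   30.40981566] [ 13.48710202   2.22241687 -32.41876525] 0.5420552652395748
19.1 [565.36735627 -25.78556304  30.387342  ] [ 13.22092885   2.57615164 -31.86680609] 0.5434331672984656
```

View pics/z9.png

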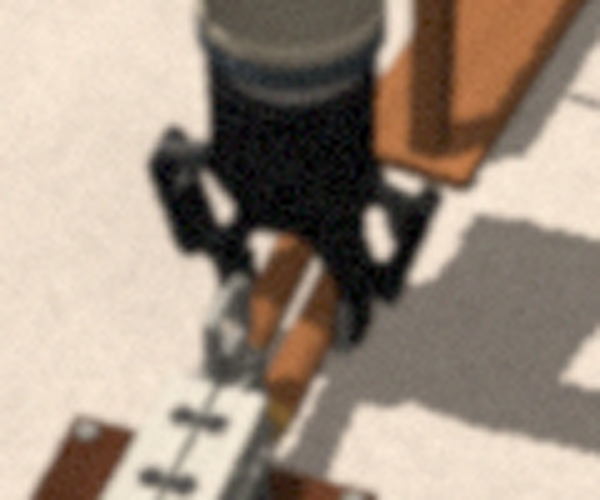

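The fingers hold both handles and the pin stands clear at (228,325). The trim overshot (13 N sideways, 32 N down), so I take back about two thirds.

Request:
apply_moves([
  [[-1, 0.1, 0, 0.1, 0, 0, 0], [-1, 0.1, 0, 0.1, 0, 0, 0], [-1, 0.1, 0, 0.1, 0, 0, 0]],
])

```text
clock: 19.4
eef_pos: [565.5, -25.8, 30.1]
tcp_rot: [3.14, -0.003, 0.161]
contact_force: [-5.1, -1.3, 8.9]
opening: 0.543
```

Run:
```python
from h import *
for i in range(4):
    grab('side');s=r.sense();print(s['clock'],s['eef_pos'].round(1),s['contact_force'].round(1),round(s['opening'],3))
print(r.sign_off())
```

```text
19.45 [565.5 -25.8  30.2] [-5.1 -1.4  8.5] 0.543
19.5 [565.5 -25.8  30.2] [-6.2 -1.4  8.1] 0.548
19.55 [565.5 -25.8  30.1] [-5.1 -2.   8.3] 0.545
19.6 [565.5 -25.8  30.1] [-4.6 -0.3  8.3] 0.548
the job is handed in; nothing more can be done
None
```

I swung the mould shut, moved the pin from the left hook into the three eyes, and handed the job in at 19.6 s still squeezing both handles at a 60 N setting. The hand-in gives no verdict.

**Last checks:**
- **Leaf:** the finger stopped dead against the shut leaf at 12 N. I measured no leaf angle after that, but the later pictures show the halves shut.
- **Pin:** it went in with side forces of only a few newtons, and the collar seated with 10.5 N at the expected height. After release it stood upright and clear of the fingers.
- **Squeeze:** the opening held at about 0.545, which fits 49 mm over both handles. The readings were steady over the last 0.2 s, with about 5 N left sideways and 8 N up. The force on each handle was not measured.
- **Bystanders:** the shackle was on its hook when I last saw it, and nothing suggests the ingot, sinker or ladle moved. I did not measure any of the four again at the end.

**Two things went differently:**
- **Orange look-alike:** it stood in the first picture but was already lying down by 4.1 s. I never reached for it, and the only pass over it was at about 235 mm with no contact force showing. I can't say why it fell, and I left it there.
- **Squeeze trim:** my first correction overshot, to about 13 N sideways and 32 N down, and I took it back before handing in.

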